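Kettle off the hotplate

TASK

The water has boiled: take the kettle by its handle, lift it off the hotplate and set it down gently on the middle of the round cork trivet, so that it stands level there. Keep it upright on the way, and leave the mug standing where it is.

Things in the scene. Friction and masses are not known exactly. Their poses are not given: they have to be found in the camera images.
- kettle: Small steel kettle, 0.44 to 0.77 kg, loose. Round body 120 mm across, flat base 112 mm across; body top 80 mm high, lid knob up to 100 mm. A fixed black bar handle stands over the lid (top 156 mm above the base). Origin: centre of the underside of the base. +z up, +x towards the spout, whose mouth ends 97 mm from the axis, 90 mm high. At the start it stands on the hotplate's plate.
- kettle_handle (a point): Middle of the kettle's handle bar, 148 mm straight above the centre of the base. The bar runs along the kettle's x axis (the same vertical plane as the spout), straight and level for 80 mm, 18 mm wide across (kettle's y), 16 mm high. Free space of 40 mm between the bar and the lid knob below it; thin bent steel posts at both ends of the bar. This point's axes are the kettle's axes.
- hotplate: Fixed electric hotplate on the worktop: square white box 160 x 160 mm with a dark round plate 132 mm across on it, plate top 46 mm above the worktop, small black dial on its front. Origin: centre of its underside, on the worktop; z up.
- trivet: Round cork trivet (disc) 170 mm across and 12 mm thick, fixed to the worktop. Origin: centre of its underside, on the worktop; its top is 12 mm above the origin; z up. It lies left or right of the hotplate, 0.30 to 0.46 m away across (y).
- mug: White mug with yellow stripes, 101 mm high, 86 mm across, 120 mm with its handle, standing loose on the worktop behind the hotplate and the trivet. Origin: about the middle of its underside; z up.

How it is judged:
By the outcome, as a careful person would: the job done as asked, in the order asked, and still so for the second after the job is handed in, with the robot touching nothing.
It also fails if it takes over 42 s, if anything falls off the work surface, if the arm or the gripper's body presses on something with over 40 N, if the wrist force passes 120 N, or if a joint passes its speed limit or range.

ROBOT

A 6-joint arm with a two-finger parallel gripper is mounted at the origin on a cart in front of the work surface, level with it; the furniture and walls round the work are solid. World frame = base frame: x ahead of the robot, y to its left, z up, the work surface at z = 0. Lengths are in m, angles in rad, forces in N, time in s.
With the tool pointing down it reaches from about 0.35 to 0.85 m from the base axis. Payload 8.1 kg.
Tool frame: the origin (TCP) lies between the finger pads; the fingertips stand 14 mm ahead of it and the grasp point (between the pads) lies 5 mm behind it; z points along the fingers, y is the line along which they close (so a half turn about z gives the same grasp; the last joint's range is limited). The gripper opens to 93 mm and grips with 3 to 60 N. Pads are 15 mm wide; open, the fingers measure 128 mm over their backs; the gripper's body (75 mm by 188 mm) begins 65 mm behind the grasp point.
Start: joints at [-1.195, 0.13, 1.488, -0, 1.523, -0.085], TCP at [0.267, -0.537, 0.233] pointing down, gripper open.
Joint ranges: [-2.96, 2.96], [-0.89, 2.26], [0.02, 2.5], [-1.34, 4.48], [0, 2.73], [-2.66, 2.66]. Speed limits (rad/s): [2.39, 2.39, 2.79, 3.14, 3.14, 3.14].

INTERFACE

Orientations are given as a rotation vector (axis times angle).
In Python, from plant import robot gives the robot as it stands.
- The arm moves only by the tool arm_command, never from a script. Its argument "targets" is a list of rows, each an object of numbers: "x", "y", "z": the shift along the world's x, y, z in units of 500 mm (1.0 is 500 mm); "rx", "ry", "rz": the turn, a rotation vector about the world's x, y, z in units of 2 rad (1.0 is 2 rad); "claw": the closure in counts, from 0 (fully open) to 255 (shut). In form: [{"x": .., "y": .., "z": .., "rx": .., "ry": .., "rz": .., "claw": ..}, ...]. A call has 1 to 10 rows; each row is the pose to reach, as a shift and turn from the pose commanded when the call began; what a row does not reach only later rows make up. A row lasts 1/12 s, in which the tool goes at most 41.7 mm and 7.16 degrees, less where a joint would pass 70% of its speed; a pose out of reach is approached as far as the arm can. A call with a number of a shift or a turn outside -1 to 1 is refused whole. A call with a gripper value outside its range is refused whole. The fingers move at their own pace and stop on an object; "squeeze" is the grip in N (left out, the last holds). Time passes only in rows, so rows that repeat a pose let the fingers close. It gives the time, the measured TCP pose, the force, the opening and the grip force at its end, in the units of the state.
- robot.read_state(): the state, without advancing time (a new reading comes with each control period).
- robot.read_camera(name): name is "side" or "top"; returns (picture, depth): 420x560x3 uint8, red, green, blue; 420x560 float32, m along the optical axis (not along the pixel's ray), 0 where there is no reading.
- robot.get_calibration(name): a dict with "intrinsics" (3x3 intrinsics, pixels), "dist" ([k1, k2, p1, p2, k3] as OpenCV has them; the pictures are not rectified), "origin" and "orientation" of the camera in the world. Camera axes: x right, y up, looking along -z (the intrinsics and any distortion apply to the point x, -y, -z); pixel columns grow to the right and rows downward; lengths in m; the calibration is good to about 2 mm. A picture is of the moment at which its call begins. get_calibration takes no time and is no camera call.
- robot.close_job(): hands the job in; it is judged then, once.
The state is a dict: "t": time; "q": joint angles; "dq": joint speeds; "joint_torque": joint torques, N m; "tool_pos": TCP position; "orientation": TCP orientation; "force": force on the tool from outside, world axes, zero at the start; "wrist_torque": the same for the moment, N m; "opening": finger opening in m; "gripper_force": force on a finger pad.
Only numpy, scipy, OpenCV 4.12 (cv2) and the standard library are available. Lean on these libraries where they do the work, as an engineer would, in place of code of your own. Each camera call takes 0.05 s, during which the arm holds its last target. There are 200 camera calls.

## Working session

There is one attempt and no reset: what is moved stays moved. The work goes in short steps, Python scripts to look and compute and a tool call to move; the robot and the scene stay as the last step left them, time stands still between calls to the robot, and variables do not carry over. Pictures are saved under pics/ and viewed, at most 10 in all, crops included, and the job is handed in when it is done.

Besides the shell and the picture viewer there is one more tool, called after "Request:" by a JSON object that holds its "fn" and its "kwargs". arm_command: Moves the arm, as the interface text tells. Shifts and turns lie within -1 to 1; 1 stands for 500 mm of shift or 2 rad of turn. Its arguments: {"type":"object","properties":{"targets":{"type":"array","items":{"type":"object","properties":{"x":{"type":"number","minimum":-1,"maximum":1},"y":{"type":"number","minimum":-1,"maximum":1},"z":{"type":"number","minimum":-1,"maximum":1},"rx":{"type":"number","minimum":-1,"maximum":1},"ry":{"type":"number","minimum":-1,"maximum":1},"rz":{"type":"number","minimum":-1,"maximum":1},"claw":{"type":"number"}}}},"squeeze":{"type":"number"}},"required":["targets"]}

```bash
mkdir -p pics
cat > h.py <<'E'
import numpy as np, cv2
from plant import robot
from scipy.spatial.transform import Rotation as R
def shot(n,f):
    p,d=robot.read_camera(n); cv2.imwrite(f'pics/{f}.png',p[:,:,::-1]); np.savez(f'pics/{f}.npz',p=p,d=d); return p,d
def cal(n):
    c=robot.get_calibration(n); o=np.array(c['orientation'],float)
    M=o if o.shape==(3,3) else R.from_rotvec(o).as_matrix() if o.size==3 else R.from_quat(o).as_matrix()
    return np.array(c['intrinsics']),np.array(c['dist']),np.array(c['origin']),M
def rays(n,px):
    K,D,o,M=cal(n); u=cv2.undistortPoints(np.array(px,float).reshape(-1,1,2),K,D)[:,0]
    return o,np.c_[u[:,0],-u[:,1],-np.ones(len(u))]@M.T
def plane(n,px,z):
    o,r=rays(n,px); return o+r*((z-o[2])/r[:,2])[:,None]
def cloud(n,d):
    v,u=np.mgrid[:420,:560]; o,r=rays(n,np.c_[u.ravel(),v.ravel()])
    P=(o+r*d.ravel()[:,None]).reshape(420,560,3); P[d==0]=np.nan; return P
E
python3 - <<'E'
from h import *
for n in('side','top'):
    shot(n,n+'0'); c=robot.get_calibration(n); print(n,c)
s=robot.read_state(); print(s)
E
```

```text
side {'intrinsics': array([[440.38556744,   0.        , 286.59896223],
       [  0.        , 440.38556744, 223.00054936],
       [  0.        ,   0.        ,   1.        ]]), 'dist': array([-0.06875778,  0.        ,  0.        ,  0.        ,  0.        ]), 'origin': array([0.34262411, 0.76247326, 0.65360792]), 'orientation': array([ 0.22633378, -1.20356957, -2.47345093])}
top {'intrinsics': array([[470.85131708,   0.        , 278.81123868],
       [  0.        , 470.85131708, 207.64855135],
       [  0.        ,   0.        ,   1.        ]]), 'dist': array([-0.03105555,  0.        ,  0.        ,  0.        ,  0.        ]), 'origin': array([0.53859489, 0.1391451 , 1.2775139 ]), 'orientation': array([ 0.02666062, -0.02894935, -1.59641536])}
{'t': 0.1, 'q': array([-1.19537601e+00,  1.31079837e-01,  1.48919285e+00,  9.69800880e-06,
        1.52300798e+00, -8.53774509e-02]), 'dq': array([ 0.00038388, -0.00185113, -0.00244551,  0.0001335 ,  0.0006529 ,
       -0.00075178]), 'joint_torque': array([ 2.26833072e-03, -5.61345363e+01, -4.93092906e+01,  7.72546744e-02,
        2.91788700e-02, -7.53910990e-05]), 'tool_pos': array([ 0.26664772, -0.53693124,  0.23168346]), 'orientation': array([-3.05694989e+00, -7.17050111e-01,  3.67929288e-04]), 'force': array([ 0.50270747, -0.28922125, -0.48296122]), 'wrist_torque': array([0.01495365, 0.00574377, 0.02286689]), 'gripper_force': 0.0, 'opening': 0.09295801478326522}
```

View pics/side0.png

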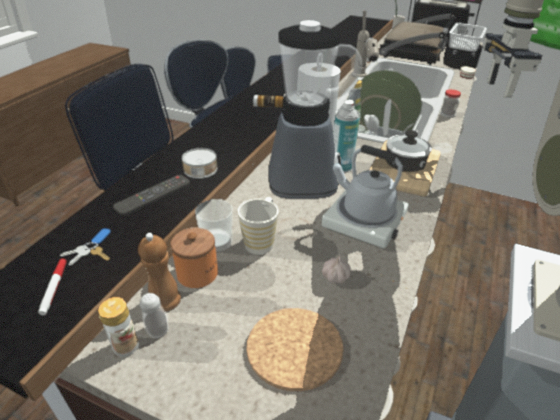

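View pics/top0.png

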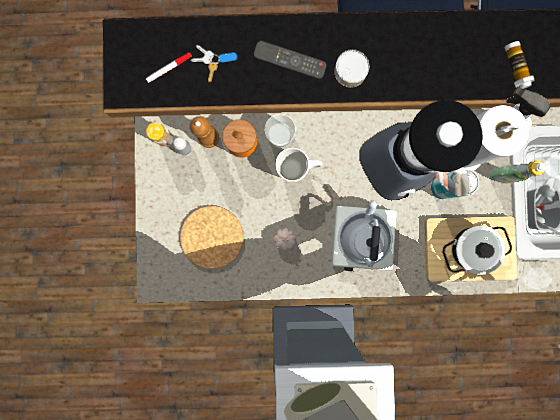

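The side view shows the kettle on the hotplate at about (372,195), the trivet at (295,347) and the mug at (258,226). In the top view the handle bar is at (375,240) with the spout towards (373,207), the trivet at (212,237), the mug at (292,163), and a tall blender up-right of the kettle at about (420,150).

Run:
```python
from h import *
S=np.load('pics/side0.npz');T=np.load('pics/top0.npz')
def tri(a,b):
    o1,r1=rays('side',[a]);o2,r2=rays('top',[b]);r1,r2=r1[0],r2[0]
    t=np.linalg.lstsq(np.c_[r1,-r2],o2-o1,rcond=None)[0]
    p,q=o1+t[0]*r1,o2+t[1]*r2; return (p+q)/2,np.linalg.norm(p-q)
def blob(p,lo,hi,box):
    h=cv2.cvtColor(p,cv2.COLOR_RGB2HSV); m=cv2.inRange(h,lo,hi); k=np.zeros_like(m);x0,y0,x1,y1=box;k[y0:y1,x0:x1]=1;m*=k
    m=cv2.morphologyEx(m,cv2.MORPH_CLOSE,np.ones((5,5)))
    return max(cv2.findContours(m,0,cv2.CHAIN_APPROX_NONE)[0],key=cv2.contourArea)
# trivet
cs=blob(S['p'],(8,90,60),(22,255,255),(235,295,355,400));ct=blob(T['p'],(8,90,60),(22,255,255),(170,195,255,280))
es,et=cv2.fitEllipse(cv2.convexHull(cs)),cv2.fitEllipse(cv2.convexHull(ct));print(es,et)
print('trivet tri',tri(es[0],et[0]))
for n,c in(('side',cs),('top',ct)):
    P=plane(n,cv2.convexHull(c)[:,0],.012);cc,r=cv2.minEnclosingCircle(P[:,:2].astype('f4'));print(n,cc,r)
# handle, via black pixels
hs=blob(S['p'],(0,0,0),(180,255,60),(350,140,402,175));ht=blob(T['p'],(0,0,0),(180,255,55),(366,215,385,268))
for n,c in(('side',hs),('top',ht)):
    print(n,cv2.minAreaRect(c),cv2.contourArea(c),cv2.boundingRect(c))
a,b=cv2.minAreaRect(hs)[0],cv2.minAreaRect(ht)[0];print('handle tri',tri(a,b))
bp=cv2.boxPoints(cv2.minAreaRect(ht));print(plane('top',bp,.2))
C=cloud('top',T['d']);
q=C[205:275,330:400].reshape(-1,3);
hh=q[(q[:,2]>.185)];print('handle cloud',len(hh),hh.min(0),hh.max(0),hh.mean(0),np.median(hh[:,2]))
w,v=np.linalg.eigh(np.cov(hh[:,:2].T));print(v[:,1],np.degrees(np.arctan2(*v[::-1,1])))
for zz in(.1,.2,.3):
    b=C[100:200,355:480].reshape(-1,3);b=b[b[:,2]>zz];print('blender >',zz,b.min(0),b.max(0))
m=C[140:190,270:330].reshape(-1,3);m=m[(m[:,2]>.085)&(m[:,2]<.13)];print('mug',m.min(0),m.max(0))
b=C[215:285,425:515].reshape(-1,3);b=b[b[:,2]>.06];print('pot',b.min(0),b.max(0))
b=C[205:275,330:400].reshape(-1,3);b=b[(b[:,2]>.1)&(b[:,2]<.15)];print('body',b.min(0),b.max(0))
crop=np.hstack([cv2.resize(S['p'][130:250,310:430],(400,400)),cv2.resize(T['p'][190:280,320:410],(400,400))]);cv2.imwrite('pics/crop.png',crop[:,:,::-1])
```

```text
((294.3110656738281, 348.88604736328125), (79.92727661132812, 94.75511932373047), 94.59571838378906) ((211.39010620117188, 236.93313598632812), (62.62110900878906, 63.03493118286133), 86.20333862304688)
trivet tri (array([ 0.50796714,  0.32148731, -0.00249071]), np.float64(0.0019791656685805375))
side (0.5052644610404968, 0.3248694837093353) 0.08428695797920227
top (0.5097441077232361, 0.31961938738822937) 0.08537320792675018
side ((381.86590576171875, 153.79269409179688), (40.61298370361328, 12.37378978729248), 27.34987449645996) 219.5 (362, 146, 40, 22)
top ((372.5983581542969, 242.91802978515625), (11.67911148071289, 34.13197326660156), 5.194429397583008) 210.0 (367, 226, 13, 35)
handle tri (array([ 0.48507105, -0.07787023,  0.19272324]), np.float64(0.01015409505491175))
[[ 0.45327263 -0.05724803  0.2       ]
 [ 0.530668   -0.06677946  0.2       ]
 [ 0.52754648 -0.09340327  0.2       ]
 [ 0.45013788 -0.08380831  0.2       ]]
handle cloud 318 [ 0.43872664 -0.09137202  0.18527382] [ 0.54260289 -0.06771121  0.20658786] [ 0.49038823 -0.07931605  0.19954893] 0.20049477711149288
[-0.99258608  0.12154373] 173.01879595671426
blender > 0.1 [ 0.58831237 -0.3651511   0.1000801 ] [ 0.78936814 -0.09570117  0.41655425]
blender > 0.2 [ 0.58831237 -0.33195304  0.20000192] [ 0.7814611  -0.11641529  0.41655425]
blender > 0.3 [ 0.58831237 -0.24942366  0.30027059] [ 0.76842399 -0.11641529  0.41655425]
mug [0.64833777 0.03192703 0.08537958] [0.75134802 0.15486781 0.1058377 ]
pot [ 0.39777227 -0.46415107  0.06000727] [ 0.52316612 -0.28487725  0.12705769]
body [ 0.43668077 -0.13311959  0.10007794] [ 0.57996556 -0.0256815   0.14972019]
```

View pics/crop.png

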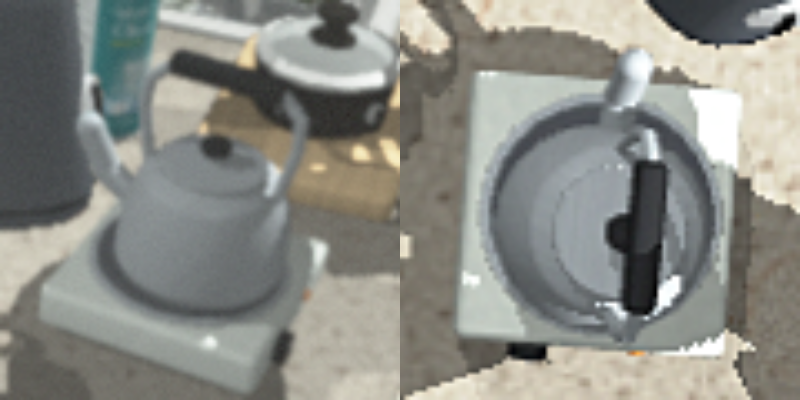

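The crop shows the black bar clear in the top view (crop ends (652,160) and (640,312)). In the side view its right end runs into the pot's black rim, so I place the side ends by hand at crop (172,62) and (283,100).

```bash
cat >> h.py <<'E'
def tri(a,b):
    o1,r1=rays('side',[a]);o2,r2=rays('top',[b]);r1,r2=r1[0],r2[0]
    t=np.linalg.lstsq(np.c_[r1,-r2],o2-o1,rcond=None)[0]
    p,q=o1+t[0]*r1,o2+t[1]*r2; return (p+q)/2,np.linalg.norm(p-q)
E
python3 - <<'E'
from h import *
f=400/120;g=400/90
s=lambda x,y:(310+x/f,130+y/f)
t=lambda x,y:(320+(x-400)/g,190+y/g)
print('spout end',tri(s(172,62),t(652,160)),'rear end',tri(s(283,100),t(640,312)),'mid',tri(s(228,81),t(646,236)))
print(plane('top',[t(652,160),t(640,312),t(646,236)],.2))
E
```

```text
spout end (array([ 0.52799509, -0.08835778,  0.18934727]), np.float64(0.0014095759907611267)) rear end (array([ 0.45016284, -0.08015585,  0.18499262]), np.float64(0.0010452757972106888)) mid (array([ 0.48870742, -0.08436593,  0.18701289]), np.float64(0.0009948049736219502))
[[ 0.528775   -0.08595263  0.2       ]
 [ 0.45087027 -0.07725375  0.2       ]
 [ 0.48978144 -0.08158912  0.2       ]]
```

Request:
{"fn": "arm_command", "kwargs": {"targets": [{"x": 0,"y": 0.02,"z": 0.06,"rz": -0.02,"claw": 0},{"x": 0.02,"y": 0.07,"z": 0.11,"rz": -0.05,"claw": 0},{"x": 0.04,"y": 0.13,"z": 0.14,"rz": -0.09,"claw": 0},{"x": 0.07,"y": 0.2,"z": 0.15,"rz": -0.13,"claw": 0},{"x": 0.1,"y": 0.27,"z": 0.15,"rz": -0.17,"claw": 0},{"x": 0.13,"y": 0.34,"z": 0.15,"rz": -0.21,"claw": 0},{"x": 0.17,"y": 0.41,"z": 0.15,"rz": -0.25,"claw": 0},{"x": 0.21,"y": 0.48,"z": 0.15,"rz": -0.28,"claw": 0},{"x": 0.25,"y": 0.55,"z": 0.15,"rz": -0.285,"claw": 0},{"x": 0.29,"y": 0.61,"z": 0.15,"rz": -0.285,"claw": 0}]}}

```text
schema error: expected keys x, y, z, rx, ry, rz, claw
```

Request:
{"fn": "arm_command", "kwargs": {"targets": [{"x": 0,"y": 0.02,"z": 0.06,"rx": 0,"ry": 0,"rz": -0.02,"claw": 0},{"x": 0.02,"y": 0.07,"z": 0.11,"rx": 0,"ry": 0,"rz": -0.05,"claw": 0},{"x": 0.04,"y": 0.13,"z": 0.14,"rx": 0,"ry": 0,"rz": -0.09,"claw": 0},{"x": 0.07,"y": 0.2,"z": 0.15,"rx": 0,"ry": 0,"rz": -0.13,"claw": 0},{"x": 0.1,"y": 0.27,"z": 0.15,"rx": 0,"ry": 0,"rz": -0.17,"claw": 0},{"x": 0.13,"y": 0.34,"z": 0.15,"rx": 0,"ry": 0,"rz": -0.21,"claw": 0},{"x": 0.17,"y": 0.41,"z": 0.15,"rx": 0,"ry": 0,"rz": -0.25,"claw": 0},{"x": 0.21,"y": 0.48,"z": 0.15,"rx": 0,"ry": 0,"rz": -0.28,"claw": 0},{"x": 0.25,"y": 0.55,"z": 0.15,"rx": 0,"ry": 0,"rz": -0.285,"claw": 0},{"x": 0.29,"y": 0.61,"z": 0.15,"rx": 0,"ry": 0,"rz": -0.285,"claw": 0}]}}

```text
t: 0.93
tool_pos: [0.4122, -0.2301, 0.3075]
orientation: [-3.137, 0.173, 0.0]
force: [0.9, -1.3, -0.5]
opening: 0.0927
gripper_force: 0.0
```

Request:
{"fn": "arm_command", "kwargs": {"targets": [{"x": 0.05,"y": 0.07,"z": 0,"rx": 0,"ry": 0,"rz": 0,"claw": 0},{"x": 0.09,"y": 0.14,"z": 0,"rx": 0,"ry": 0,"rz": 0,"claw": 0},{"x": 0.12,"y": 0.21,"z": 0,"rx": 0,"ry": 0,"rz": 0,"claw": 0},{"x": 0.145,"y": 0.26,"z": 0,"rx": 0,"ry": 0,"rz": 0,"claw": 0},{"x": 0.154,"y": 0.29,"z": -0.02,"rx": 0,"ry": 0,"rz": 0,"claw": 0},{"x": 0.154,"y": 0.3,"z": -0.06,"rx": 0,"ry": 0,"rz": 0,"claw": 0},{"x": 0.154,"y": 0.3,"z": -0.1,"rx": 0,"ry": 0,"rz": 0,"claw": 0},{"x": 0.154,"y": 0.3,"z": -0.12,"rx": 0,"ry": 0,"rz": 0,"claw": 0},{"x": 0.154,"y": 0.3,"z": -0.12,"rx": 0,"ry": 0,"rz": 0,"claw": 0}]}}

```text
t: 1.68
tool_pos: [0.4871, -0.0819, 0.2444]
orientation: [-3.136, 0.171, 0.008]
force: [-0.2, -0.3, -0.7]
opening: 0.0931
gripper_force: 0.0
```

Run:
```python
from h import *
p,d=shot('side','side1'); C=cloud('side',d)
cv2.imwrite('pics/side1c.png',cv2.resize(p[60:240,290:470],(600,600),interpolation=cv2.INTER_CUBIC)[:,:,::-1])
s=robot.read_state();print(s['q'],s['tool_pos'])
m=(p.max(2)<60)&(C[...,1]<-.05)&(C[...,1]>-.12)&(C[...,2]>.17)&(C[...,2]<.215)&(C[...,0]>.42)&(C[...,0]<.56)
h=C[m];print(len(h),h.min(0),h.max(0),np.median(h,0))
```

```text
[-2.70792580e-01 -1.60114428e-01  1.75096458e+00 -6.79079814e-05
  1.55373752e+00  1.40939883e+00] [ 0.48787483 -0.082329    0.24633883]
148 [ 0.45314967 -0.08281325  0.18706066] [ 0.52429325 -0.06603265  0.20211368] [ 0.49140083 -0.07235889  0.19605789]
```

View pics/side1c.png

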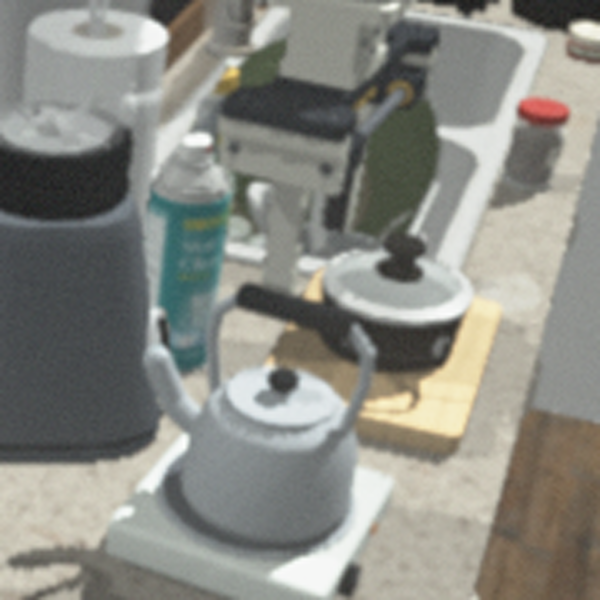

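The side view shows the open gripper above the bar with its fingers (crop (258,210) and (285,230)) on either side of it. Depth gives the bar at z 0.187–0.202, which agrees with the first measurement, so I descend and grip.

Request:
{"fn": "arm_command", "kwargs": {"squeeze": 35, "targets": [{"x": 0.002,"y": 0,"z": -0.03,"rx": 0,"ry": 0,"rz": 0,"claw": 0},{"x": 0.002,"y": 0,"z": -0.06,"rx": 0,"ry": 0,"rz": 0,"claw": 0},{"x": 0.002,"y": 0,"z": -0.09,"rx": 0,"ry": 0,"rz": 0,"claw": 0},{"x": 0.002,"y": 0,"z": -0.11,"rx": 0,"ry": 0,"rz": 0,"claw": 0},{"x": 0.002,"y": 0,"z": -0.116,"rx": 0,"ry": 0,"rz": 0,"claw": 0},{"x": 0.002,"y": 0,"z": -0.116,"rx": 0,"ry": 0,"rz": 0,"claw": 0},{"x": 0.002,"y": 0,"z": -0.116,"rx": 0,"ry": 0,"rz": 0,"claw": 100},{"x": 0.002,"y": 0,"z": -0.116,"rx": 0,"ry": 0,"rz": 0,"claw": 160},{"x": 0.002,"y": 0,"z": -0.116,"rx": 0,"ry": 0,"rz": 0,"claw": 190},{"x": 0.002,"y": 0,"z": -0.116,"rx": 0,"ry": 0,"rz": 0,"claw": 220}]}}

```text
t: 2.57
tool_pos: [0.4903, -0.0825, 0.1905]
orientation: [3.137, -0.171, 0.002]
force: [0.3, -0.6, -0.4]
opening: 0.0707
gripper_force: 0.0
```

Request:
{"fn": "arm_command", "kwargs": {"targets": [{"x": 0,"y": 0,"z": 0,"rx": 0,"ry": 0,"rz": 0,"claw": 240},{"x": 0,"y": 0,"z": 0,"rx": 0,"ry": 0,"rz": 0,"claw": 255},{"x": 0,"y": 0,"z": 0,"rx": 0,"ry": 0,"rz": 0,"claw": 255},{"x": 0,"y": 0,"z": 0,"rx": 0,"ry": 0,"rz": 0,"claw": 255},{"x": 0,"y": 0,"z": 0,"rx": 0,"ry": 0,"rz": 0,"claw": 255},{"x": 0,"y": 0,"z": 0,"rx": 0,"ry": 0,"rz": 0,"claw": 255}]}}

```text
t: 3.07
tool_pos: [0.4898, -0.0824, 0.1896]
orientation: [-3.137, 0.171, 0.0]
force: [0.4, -0.2, -0.3]
opening: 0.031
gripper_force: 0.0
```

Request:
{"fn": "arm_command", "kwargs": {"targets": [{"x": 0,"y": 0,"z": 0,"rx": 0,"ry": 0,"rz": 0,"claw": 255},{"x": 0,"y": 0,"z": 0,"rx": 0,"ry": 0,"rz": 0,"claw": 255},{"x": 0,"y": 0,"z": 0,"rx": 0,"ry": 0,"rz": 0,"claw": 255},{"x": 0,"y": 0,"z": 0,"rx": 0,"ry": 0,"rz": 0,"claw": 255},{"x": 0,"y": 0,"z": 0,"rx": 0,"ry": 0,"rz": 0,"claw": 255}]}}

```text
t: 3.48
tool_pos: [0.4897, -0.0823, 0.1895]
orientation: [-3.137, 0.171, 0.0]
force: [0.0, 1.4, -0.2]
opening: 0.0177
gripper_force: 35.0
```

Request:
{"fn": "arm_command", "kwargs": {"targets": [{"x": 0,"y": 0,"z": 0.004,"rx": 0,"ry": 0,"rz": 0,"claw": 255},{"x": 0,"y": 0,"z": 0.012,"rx": 0,"ry": 0,"rz": 0,"claw": 255},{"x": 0,"y": 0,"z": 0.024,"rx": 0,"ry": 0,"rz": 0,"claw": 255},{"x": 0,"y": 0,"z": 0.04,"rx": 0,"ry": 0,"rz": 0,"claw": 255},{"x": 0,"y": 0,"z": 0.06,"rx": 0,"ry": 0,"rz": 0,"claw": 255},{"x": 0,"y": 0,"z": 0.08,"rx": 0,"ry": 0,"rz": 0,"claw": 255},{"x": 0,"y": 0,"z": 0.096,"rx": 0,"ry": 0,"rz": 0,"claw": 255},{"x": 0,"y": 0,"z": 0.106,"rx": 0,"ry": 0,"rz": 0,"claw": 255},{"x": 0,"y": 0,"z": 0.11,"rx": 0,"ry": 0,"rz": 0,"claw": 255},{"x": 0,"y": 0,"z": 0.11,"rx": 0,"ry": 0,"rz": 0,"claw": 255}]}}

```text
t: 4.32
tool_pos: [0.4902, -0.0825, 0.2454]
orientation: [3.137, -0.171, 0.002]
force: [-0.2, 0.1, -3.7]
opening: 0.0174
gripper_force: 34.9
```

Run:
```python
from h import *
p,d=shot('side','side2')
cv2.imwrite('pics/side2c.png',cv2.resize(p[60:260,290:490],(600,600),interpolation=cv2.INTER_CUBIC)[:,:,::-1])
s=robot.read_state();print(s['q'],s['tool_pos'],s['force'],s['wrist_torque'],s['opening'])
```

```text
[-2.69968146e-01 -1.57213051e-01  1.75125364e+00 -1.35710354e-05
  1.54726543e+00  1.41001622e+00] [ 0.48989028 -0.08244525  0.2447455 ] [-0.07592494  0.70995987 -4.21728002] [ 0.01662436  0.03457177 -0.04007205] 0.01788132221130318
```

View pics/side2c.png

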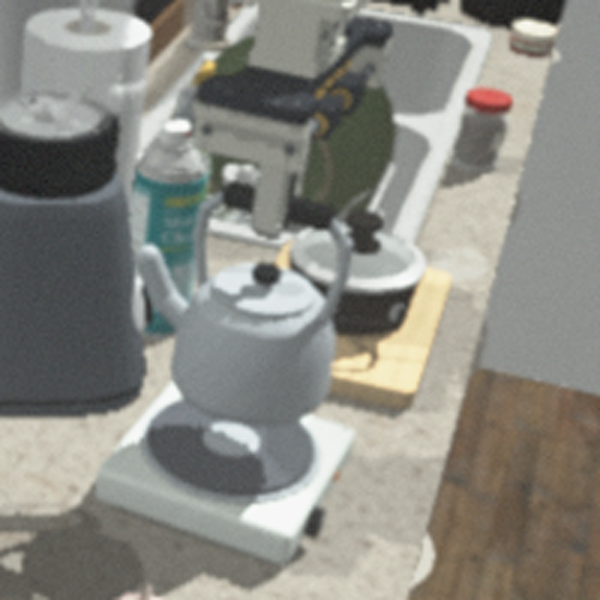

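Kettle is lifted clear, level and upright, spout to the left, with the bar in the fingers (crop (262,215)). Next I carry it across to the trivet with gentle ramps.

Request:
{"fn": "arm_command", "kwargs": {"targets": [{"x": 0,"y": 0.005,"z": 0,"rx": 0,"ry": 0,"rz": 0,"claw": 255},{"x": 0.001,"y": 0.017,"z": 0,"rx": 0,"ry": 0,"rz": 0,"claw": 255},{"x": 0.002,"y": 0.037,"z": 0,"rx": 0,"ry": 0,"rz": 0,"claw": 255},{"x": 0.003,"y": 0.067,"z": 0,"rx": 0,"ry": 0,"rz": 0,"claw": 255},{"x": 0.005,"y": 0.107,"z": 0,"rx": 0,"ry": 0,"rz": 0,"claw": 255},{"x": 0.007,"y": 0.154,"z": 0,"rx": 0,"ry": 0,"rz": 0,"claw": 255},{"x": 0.009,"y": 0.204,"z": 0,"rx": 0,"ry": 0,"rz": 0,"claw": 255},{"x": 0.011,"y": 0.254,"z": 0,"rx": 0,"ry": 0,"rz": 0,"claw": 255},{"x": 0.013,"y": 0.304,"z": 0,"rx": 0,"ry": 0,"rz": 0,"claw": 255},{"x": 0.015,"y": 0.354,"z": 0,"rx": 0,"ry": 0,"rz": 0,"claw": 255}]}}

```text
t: 5.2
tool_pos: [0.4968, 0.0968, 0.2443]
orientation: [-3.137, 0.171, 0.001]
force: [0.9, -0.0, -4.5]
opening: 0.0175
gripper_force: 34.9
```

Request:
{"fn": "arm_command", "kwargs": {"targets": [{"x": 0.002,"y": 0.05,"z": 0,"rx": 0,"ry": 0,"rz": 0,"claw": 255},{"x": 0.004,"y": 0.1,"z": 0,"rx": 0,"ry": 0,"rz": 0,"claw": 255},{"x": 0.006,"y": 0.15,"z": 0,"rx": 0,"ry": 0,"rz": 0,"claw": 255},{"x": 0.009,"y": 0.2,"z": 0,"rx": 0,"ry": 0,"rz": 0,"claw": 255},{"x": 0.012,"y": 0.25,"z": 0,"rx": 0,"ry": 0,"rz": 0,"claw": 255},{"x": 0.015,"y": 0.3,"z": 0,"rx": 0,"ry": 0,"rz": 0,"claw": 255},{"x": 0.018,"y": 0.345,"z": 0,"rx": 0,"ry": 0,"rz": 0,"claw": 255},{"x": 0.02,"y": 0.381,"z": 0,"rx": 0,"ry": 0,"rz": 0,"claw": 255},{"x": 0.021,"y": 0.408,"z": 0,"rx": 0,"ry": 0,"rz": 0,"claw": 255},{"x": 0.022,"y": 0.428,"z": 0,"rx": 0,"ry": 0,"rz": 0,"claw": 255}]}}

```text
t: 6.03
tool_pos: [0.5075, 0.3105, 0.2441]
orientation: [3.137, -0.169, -0.002]
force: [-0.4, -0.4, -4.4]
opening: 0.0178
gripper_force: 34.9
```

Request:
{"fn": "arm_command", "kwargs": {"targets": [{"x": 0,"y": 0.013,"z": 0,"rx": 0,"ry": 0,"rz": 0,"claw": 255},{"x": 0.001,"y": 0.021,"z": 0,"rx": 0,"ry": 0,"rz": 0,"claw": 255},{"x": 0.001,"y": 0.025,"z": 0,"rx": 0,"ry": 0,"rz": 0,"claw": 255},{"x": 0.001,"y": 0.025,"z": 0,"rx": 0,"ry": 0,"rz": 0,"claw": 255},{"x": 0.001,"y": 0.025,"z": 0,"rx": 0,"ry": 0,"rz": 0,"claw": 255}]}}

```text
t: 6.45
tool_pos: [0.509, 0.3205, 0.2447]
orientation: [3.137, -0.173, 0.0]
force: [0.4, 0.9, -3.8]
opening: 0.0177
gripper_force: 35.0
```

Run:
```python
from h import *
p,d=shot('side','side3'); 
cv2.imwrite('pics/side3c.png',cv2.resize(p[120:420,180:480],(600,600),interpolation=cv2.INTER_CUBIC)[:,:,::-1])
s=robot.read_state();print(s['q'],s['tool_pos'],s['orientation'],s['force'],s['wrist_torque'],s['opening'])
C=cloud('side',d);q=C.reshape(-1,3);b=q[(q[:,2]>.07)&(q[:,2]<.17)&(abs(q[:,0]-.51)<.08)&(abs(q[:,1]-.32)<.1)];
for z in(.115,.13,.14):
    a=b[abs(b[:,2]-z)<.006]
    f=np.linalg.lstsq(np.c_[2*a[:,:2],np.ones(len(a))],(a[:,:2]**2).sum(1),rcond=None)[0];print(z,len(a),f[:2],np.sqrt(f[2]+f[:2]@f[:2]))
print(b[:,2].min())
```

```text
[ 4.76711121e-01  1.29503318e-01  1.46724424e+00 -2.30872168e-04
  1.54484788e+00  2.15752818e+00] [0.50901084 0.32040261 0.24471316] [ 3.13664088e+00 -1.72712597e-01  1.80026645e-04] [-0.10655766  0.1879001  -3.91337289] [ 0.00019262  0.03854388 -0.01863593] 0.017592448429117714
0.115 362 [0.50771938 0.32100959] 0.059518701692797486
0.13 404 [0.50777582 0.3209482 ] 0.058728985277559015
0.14 436 [0.50902691 0.31850006] 0.06048080697090696
0.103537317169063
```

View pics/side3c.png

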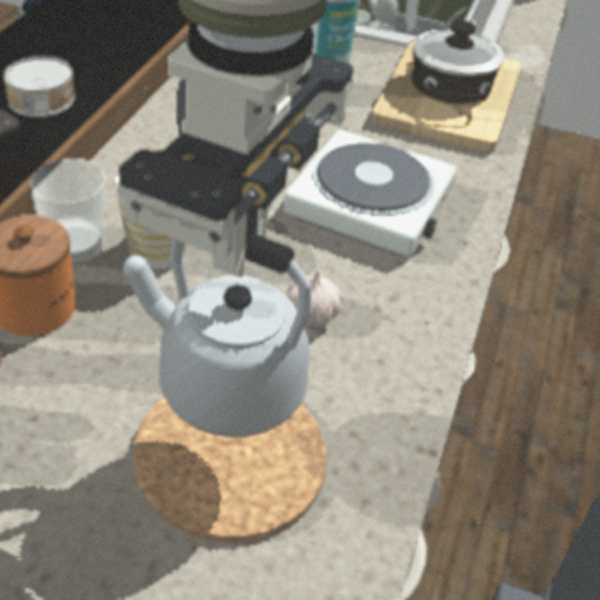

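The kettle hangs upright over the trivet. The body fit puts its axis at (0.508, 0.321) against the trivet's centre at about (0.508, 0.322), and the mug is behind it, untouched. I lower it about 89 mm, slowing at the end.

Request:
{"fn": "arm_command", "kwargs": {"targets": [{"x": 0,"y": 0.001,"z": -0.006,"rx": 0,"ry": 0,"rz": 0,"claw": 255},{"x": 0,"y": 0.002,"z": -0.02,"rx": 0,"ry": 0,"rz": 0,"claw": 255},{"x": 0,"y": 0.002,"z": -0.04,"rx": 0,"ry": 0,"rz": 0,"claw": 255},{"x": 0,"y": 0.002,"z": -0.065,"rx": 0,"ry": 0,"rz": 0,"claw": 255},{"x": 0,"y": 0.002,"z": -0.09,"rx": 0,"ry": 0,"rz": 0,"claw": 255},{"x": 0,"y": 0.002,"z": -0.115,"rx": 0,"ry": 0,"rz": 0,"claw": 255},{"x": 0,"y": 0.002,"z": -0.135,"rx": 0,"ry": 0,"rz": 0,"claw": 255},{"x": 0,"y": 0.002,"z": -0.15,"rx": 0,"ry": 0,"rz": 0,"claw": 255},{"x": 0,"y": 0.002,"z": -0.16,"rx": 0,"ry": 0,"rz": 0,"claw": 255},{"x": 0,"y": 0.002,"z": -0.166,"rx": 0,"ry": 0,"rz": 0,"claw": 255}]}}

```text
t: 7.33
tool_pos: [0.5085, 0.322, 0.1606]
orientation: [3.136, -0.171, -0.001]
force: [-0.6, 0.1, -4.8]
opening: 0.0178
gripper_force: 34.9
```

Request:
{"fn": "arm_command", "kwargs": {"targets": [{"x": 0,"y": 0,"z": -0.002,"rx": 0,"ry": 0,"rz": 0,"claw": 255},{"x": 0,"y": 0,"z": -0.004,"rx": 0,"ry": 0,"rz": 0,"claw": 255},{"x": 0,"y": 0,"z": -0.006,"rx": 0,"ry": 0,"rz": 0,"claw": 255},{"x": 0,"y": 0,"z": -0.008,"rx": 0,"ry": 0,"rz": 0,"claw": 255},{"x": 0,"y": 0,"z": -0.009,"rx": 0,"ry": 0,"rz": 0,"claw": 255},{"x": 0,"y": 0,"z": -0.01,"rx": 0,"ry": 0,"rz": 0,"claw": 255},{"x": 0,"y": 0,"z": -0.01,"rx": 0,"ry": 0,"rz": 0,"claw": 255},{"x": 0,"y": 0,"z": -0.01,"rx": 0,"ry": 0,"rz": 0,"claw": 255}]}}

```text
t: 8.0
tool_pos: [0.5088, 0.3221, 0.1567]
orientation: [-3.137, 0.171, -0.0]
force: [-0.1, -0.2, -4.3]
opening: 0.0175
gripper_force: 34.9
```

Request:
{"fn": "arm_command", "kwargs": {"targets": [{"x": 0,"y": 0,"z": -0.001,"rx": 0,"ry": 0,"rz": 0,"claw": 255},{"x": 0,"y": 0,"z": -0.002,"rx": 0,"ry": 0,"rz": 0,"claw": 255},{"x": 0,"y": 0,"z": -0.0025,"rx": 0,"ry": 0,"rz": 0,"claw": 255},{"x": 0,"y": 0,"z": -0.003,"rx": 0,"ry": 0,"rz": 0,"claw": 255},{"x": 0,"y": 0,"z": -0.003,"rx": 0,"ry": 0,"rz": 0,"claw": 255},{"x": 0,"y": 0,"z": -0.003,"rx": 0,"ry": 0,"rz": 0,"claw": 255}]}}

```text
t: 8.5
tool_pos: [0.509, 0.3223, 0.1555]
orientation: [-3.136, 0.171, -0.001]
force: [-0.1, 0.3, -1.2]
opening: 0.0176
gripper_force: 35.0
```

Contact shows: the carried weight has dropped from about 4 N to 1 N. I take up the last bit and then release.

Request:
{"fn": "arm_command", "kwargs": {"targets": [{"x": 0,"y": 0,"z": -0.001,"rx": 0,"ry": 0,"rz": 0,"claw": 255},{"x": 0,"y": 0,"z": -0.001,"rx": 0,"ry": 0,"rz": 0,"claw": 255},{"x": 0,"y": 0,"z": -0.001,"rx": 0,"ry": 0,"rz": 0,"claw": 255}]}}

```text
t: 8.75
tool_pos: [0.5092, 0.3224, 0.1554]
orientation: [-3.136, 0.171, -0.002]
force: [-0.2, 1.5, 2.1]
opening: 0.0173
gripper_force: 35.0
```

Request:
{"fn": "arm_command", "kwargs": {"squeeze": 5, "targets": [{"x": 0,"y": 0,"z": 0,"rx": 0,"ry": 0,"rz": 0,"claw": 255},{"x": 0,"y": 0,"z": 0,"rx": 0,"ry": 0,"rz": 0,"claw": 255},{"x": 0,"y": 0,"z": 0,"rx": 0,"ry": 0,"rz": 0,"claw": 190},{"x": 0,"y": 0,"z": 0,"rx": 0,"ry": 0,"rz": 0,"claw": 150},{"x": 0,"y": 0,"z": 0,"rx": 0,"ry": 0,"rz": 0,"claw": 100},{"x": 0,"y": 0,"z": 0,"rx": 0,"ry": 0,"rz": 0,"claw": 50},{"x": 0,"y": 0,"z": 0,"rx": 0,"ry": 0,"rz": 0,"claw": 50},{"x": 0,"y": 0,"z": 0,"rx": 0,"ry": 0,"rz": 0,"claw": 50},{"x": 0,"y": 0,"z": 0,"rx": 0,"ry": 0,"rz": 0,"claw": 50},{"x": 0,"y": 0,"z": 0,"rx": 0,"ry": 0,"rz": 0,"claw": 50}]}}

```text
t: 9.58
tool_pos: [0.5088, 0.322, 0.1546]
orientation: [3.137, -0.172, -0.0]
force: [-0.3, 0.9, -0.4]
opening: 0.0656
gripper_force: 0.0
```

Request:
{"fn": "arm_command", "kwargs": {"targets": [{"x": 0,"y": 0,"z": 0.01,"rx": 0,"ry": 0,"rz": 0,"claw": 50},{"x": 0,"y": 0,"z": 0.03,"rx": 0,"ry": 0,"rz": 0,"claw": 50},{"x": 0,"y": 0,"z": 0.06,"rx": 0,"ry": 0,"rz": 0,"claw": 50},{"x": 0,"y": 0,"z": 0.1,"rx": 0,"ry": 0,"rz": 0,"claw": 50},{"x": 0,"y": 0,"z": 0.15,"rx": 0,"ry": 0,"rz": 0,"claw": 50},{"x": 0,"y": 0,"z": 0.2,"rx": 0,"ry": 0,"rz": 0,"claw": 50},{"x": -0.04,"y": -0.05,"z": 0.24,"rx": 0,"ry": 0,"rz": 0,"claw": 50},{"x": -0.08,"y": -0.11,"z": 0.26,"rx": 0,"ry": 0,"rz": 0,"claw": 50},{"x": -0.12,"y": -0.17,"z": 0.26,"rx": 0,"ry": 0,"rz": 0,"claw": 50},{"x": -0.16,"y": -0.23,"z": 0.26,"rx": 0,"ry": 0,"rz": 0,"claw": 50}]}}

```text
t: 10.42
tool_pos: [0.4285, 0.2064, 0.2869]
orientation: [-3.136, 0.17, -0.005]
force: [-1.0, -0.3, 1.3]
opening: 0.0749
gripper_force: 0.0
```

Request:
{"fn": "arm_command", "kwargs": {"targets": [{"x": -0.03,"y": -0.06,"z": 0,"rx": 0,"ry": 0,"rz": 0,"claw": 50},{"x": -0.05,"y": -0.12,"z": 0,"rx": 0,"ry": 0,"rz": 0,"claw": 50},{"x": -0.06,"y": -0.18,"z": 0,"rx": 0,"ry": 0,"rz": 0,"claw": 50},{"x": -0.06,"y": -0.24,"z": 0,"rx": 0,"ry": 0,"rz": 0,"claw": 50},{"x": -0.06,"y": -0.28,"z": 0,"rx": 0,"ry": 0,"rz": 0,"claw": 50},{"x": -0.06,"y": -0.28,"z": 0,"rx": 0,"ry": 0,"rz": 0,"claw": 50}]}}

```text
t: 10.92
tool_pos: [0.3989, 0.0642, 0.2861]
orientation: [3.136, -0.176, 0.004]
force: [-0.4, 0.2, -0.2]
opening: 0.0746
gripper_force: 0.0
```

Run:
```python
from h import *
p,d=shot('side','side4'); p2,d2=shot('top','top4')
a=cv2.resize(p[190:420,180:410],(400,400));b=cv2.resize(p2[130:300,150:320],(400,400))
cv2.imwrite('pics/end.png',np.hstack([a,b])[:,:,::-1])
C=cloud('side',d);q=C.reshape(-1,3);b=q[(abs(q[:,0]-.51)<.08)&(abs(q[:,1]-.32)<.1)]
for z in(.03,.045,.06):
    a=b[abs(b[:,2]-z)<.006]
    f=np.linalg.lstsq(np.c_[2*a[:,:2],np.ones(len(a))],(a[:,:2]**2).sum(1),rcond=None)[0];print(z,len(a),f[:2],np.sqrt(f[2]+f[:2]@f[:2]))
q=cloud('top',d2).reshape(-1,3);h=q[(abs(q[:,0]-.51)<.08)&(abs(q[:,1]-.32)<.06)&(q[:,2]>.155)&(q[:,2]<.18)]
print('bar',h.min(0),h.max(0),h.mean(0))
m=q[(q[:,0]>.62)&(q[:,0]<.78)&(q[:,1]>0)&(q[:,1]<.18)&(q[:,2]>.085)&(q[:,2]<.13)];print('mug',m.min(0),m.max(0))
```

```text
0.03 320 [0.50794109 0.32185403] 0.060146904982379394
0.045 316 [0.50760708 0.32284008] 0.05888330090615328
0.06 600 [0.51026881 0.31888087] 0.060358014902671536
bar [0.46332008 0.31025075 0.15556533] [0.55575393 0.33548792 0.17406642] [0.509324   0.32240585 0.1657157 ]
mug [0.64815488 0.03169832 0.08501547] [0.77875517 0.16931084 0.10787326]
```

View pics/end.png

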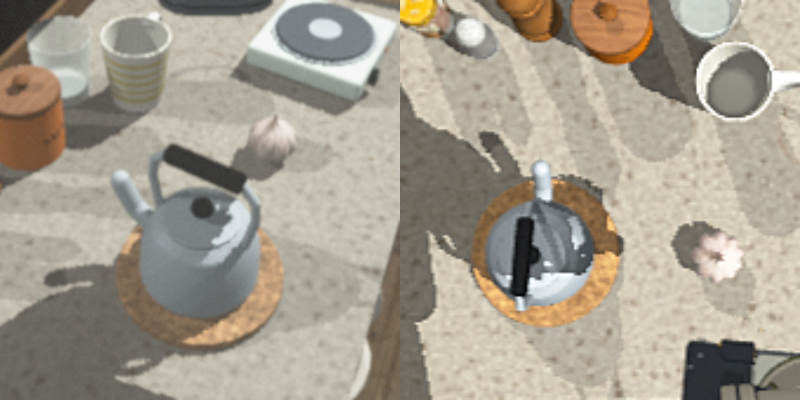

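The kettle stands level and free in the middle of the trivet. Its body axis fits at about (0.508, 0.322), the mug is where it was, and the arm is clear.

```bash
python3 -c "
from plant import robot
print(robot.close_job())"
```

```text
the job is handed in; nothing more can be done
None
```

The kettle now stands level on the middle of the trivet, centred to within a few millimetres, the mug is where it was, and the job was handed in at about 11 s of the 42 s allowed; no verdict was returned.

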